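# Turn the soldering tile over with the cranked turner

## Robot

A 7-joint arm with a two-finger parallel gripper is mounted at the origin on the work surface. World frame = base frame: x ahead of the robot, y to its left, z up, the work surface at z = 0. Lengths are in m, angles in rad, forces in N, time in s.
With the tool pointing down it reaches from about 0.35 to 0.9 m from the base axis. Payload 8.1 kg.
Tool frame: the origin (TCP) lies between the finger pads; the fingertips stand 17 mm ahead of it and the grasp point (between the pads) lies 2 mm behind it; z points along the fingers, y is the direction in which the jaws open and shut (so a half turn about z gives the same grasp; the last joint's range is limited). The gripper opens to 92 mm and grips with 3 to 60 N. Pads are 19 mm wide; open, the fingers measure 130 mm over their backs; the gripper's body (75 mm by 190 mm) begins 47 mm behind the grasp point.
Start: joints at [1.07, 0.434, 0.025, 1.573, -0.012, 1.134, -0.075], TCP at [0.242, -0.576, 0.244] pointing down, gripper open.
Joint ranges: [-2.62, 2.62], [-0.44, 2.09], [-1.27, 1.32], [0.08, 2.57], [-1.32, 4.46], [0.12, 2], [-2.74, 2.74]. Speed limits (rad/s): [2.22, 2.22, 3.01, 3.01, 3.14, 3.14, 3.14].

## Interface

Orientations are given as a rotation vector (axis times angle).
In Python, from cell import arm gives the robot as it stands. The module is installed in compiled form; this text tells all that it offers.
- The arm moves only by the shell command python3 -m crank 'ROWS' [FORCE]. ROWS is JSON, a list of rows, each a list of 5 numbers: the opening, from 0 (shut) to 1 (fully open), then the shift along the world's x, y, z normalised to -1 to 1, where 1 is 40 cm, then the turn about the world's z normalised to -1 to 1, where 1 is 60 degrees. In form: [[fingers, tx, ty, tz, twist], ...]. A call has exactly 8 rows; each row shifts and turns the commanded pose from where the row before left it; what a row does not reach is not made up. A row lasts 1/12 s, in which the tool goes at most 41.7 mm and 7.16 degrees, less where a joint would pass 70% of its speed; a pose out of reach is approached as far as the arm can. A call with a number of a shift or a turn outside -1 to 1 is refused whole. A call with a gripper value outside its range is refused whole. The fingers move at their own pace and stop on an object; FORCE is the grip in N (left out, the last holds). Time passes only in rows, so rows that do not move let the fingers close, or fill a call up. It gives the time, the measured TCP pose, the force and the opening at its end, in the units of the state.
- arm.observe(): the state, without advancing time (a new reading comes with each control period).
- arm.get_image(name): name is "side" or "top" or "wrist"; returns the picture (384x512x3 uint8, red, green, blue); there is no depth.
- arm.get_calibration(name): a dict with "intrinsics" (3x3 intrinsics, pixels), "extrinsics" (4x4, takes a point from camera to world coordinates). Camera axes: x right, y down, z forward; pixel columns grow to the right and rows downward; lengths in m; the calibration is good to about 2 mm. The wrist camera is an equidistant fisheye: a pixel r from the principal point sees the ray r / f radians off the axis. A picture is of the moment at which its call begins: read the wrist's pose just before it. get_calibration takes no time and is no camera call; for the wrist camera it gives the pose at the moment of the call.
- arm.sign_off(): hands the job in, once; it reports no verdict.
The state is a dict: "clock": time; "joints": joint angles; "dq": joint speeds; "joint_efforts": joint torques, N m; "position": TCP position; "ee_rot": TCP orientation; "force": force on the tool from outside, world axes, zero at the start; "ft_torque": the same for the moment, N m; "width": opening from 0.0 (shut) to 1.0 (fully open).
Only numpy, scipy, OpenCV 4.12 (cv2) and the standard library are available. Lean on these libraries where they do the work, as an engineer would, in place of code of your own. Each camera call takes 0.05 s, during which the arm holds its last target.

## Task

Pick up the turner by its wooden handle and slide its blade under the soldering tile, along the floor of the stand between the runners, until it butts firmly but gently against the stop bar hidden there. Then tip the tile up with a brisk turn of the wrist and over the step, so that it lies flat on the raised shelf with its grooves down. Lay the turner back flat on its rubber mat, pointing as before; touch the tile only with the turner, press nothing hard and leave the other things alone.

Things in the scene. Friction and masses are not known exactly. Their poses are not given: they have to be found in the camera images.
- stand: fixed dark steel tile stand, 225 mm long (its x), 100 mm wide (its y). Origin on the bench below the foot of the step, midway across; x points from the open apron over the tile bay to the raised shelf, z up. Its rigid floor is a 6 mm plate (top at z = 6 mm), x = -125 to 100 mm. The apron, x = -125 to -76, is bare floor, open on three sides; the tile bay is x = -76 to 0
- shelf: raised grey slab fixed on the stand's far end, same origin and axes: x = 0 to 100 mm, top z = 19 mm. Its near face at x = 0 is the upright step. It carries the stop: a rigid bar across the bay floor between the runners, 46 mm wide, 5 mm high, hidden under the tile, clamped with its face anywhere 4 to 20 mm before the step, so found only by feel: creep in at about 5 mm/s, stop at a few newtons (over 25 N is too hard)
- bay (a point): centre of the bay floor (stand x -38, y 0, z 6 mm). Two runners 6 mm wide, top at stand z = 13 mm, centred at y = -27 and 27 mm, x = -72 to 0, carry the tile: 48 mm free between them, 7 mm high gap under the tile. Outside them side walls, inner faces at y = -37 and 37 mm, top at z = 16 mm
- tile: loose white ceramic soldering tile, 64 x 64 x 9 mm, 50 to 100 g. Origin at its centre; z comes out of the grooved face (five ribs 8 mm wide, 3 mm high, along x); the other face is smooth. It starts grooves up, flat across the two runners, x along the stand's x, far edge 2 to 8 mm short of the step. As it stands up it needs its own thickness of room between blade and step: draw the blade back as it turns, or it jams
- turner: loose cranked turner (spatula), 80 to 150 g. Origin at the centre of its wooden handle: 64 mm long (x), 14 wide (y), 20 high (z). x points to the blade tip. z is up when the blade lies flat; it then stands by itself, and starts so on the mat. Grip the handle by its sides, fingers upright or slanting along it (say 45 degrees, pointing down and towards the blade); it turns in a weak grip
- turner_tip (a point): middle of the front edge of the turner's blade, on its underside: at x 107, y 0, z -40 mm in the turner's frame. The flat steel blade is 40 mm wide, 75 mm long (turner x = 32 to 107 mm), 2.5 mm thick; a thin neck joins its rear to the handle's front, which lies higher
- mat: fixed black rubber mat 210 x 120 x 4 mm, origin at the centre of its underside (on the bench), x along its length, pointing the way the turner's blade points at the start; the turner's origin starts about 45 mm behind the mat's centre (x = -45 mm)
- flux_jar: bystander: small closed glass jar, 52 mm across, 60 mm high; origin at the centre of its underside
- tape_roll: bystander: yellow ring of tape lying flat, 64 mm across, 20 mm high; origin at the centre of its underside
- bench_brush: bystander: small hand brush lying on the bench; origin under its middle
- tin: bystander: round steel tin, 48 mm across, 22 mm high; origin at the centre of its underside
- pin_cup: bystander: white ceramic cup, 66 mm across, 50 mm high; origin at the centre of its underside
- rubber_block: bystander: eraser block 50 x 24 x 14 mm; origin at the centre of its underside
Mind the look-alikes: they are no part of the job. Leave any turquoise look-alike of the turner alone.

How it is judged:
On the way, in this order (a step that is already met when the one before it is completed fails the run):
1. the turner is lifted clear of its mat, held in the fingers (z of turner in the frame of mat above 0.065 m and contact force between the fingers and turner above 2 N), for 0.2 s.
2. the blade is under the tile, on the floor of the bay, and its front edge butts against the stop bar with more than 2 N (contact force between turner and shelf above 2 N and x of turner_tip in the frame of stand above -0.026 m and z of turner_tip in the frame of stand below 0.012 m and angle between each of turner, tile's own z axis and vertical below 0.2 rad), for 0.1 s.
3. the tile is tipped up on the blade (30 to 75 degrees) by a brisk turn (faster than 0.6 rad/s) (angle between tile's own z axis and vertical between 0.52 and 1.31 rad and angular speed of turner above 0.6 rad/s and contact force between turner and tile above 0.05 N), for 0.04 s.
4. the tile lies still on the shelf, grooved face down (angle between tile's own z axis and vertical above 3.04 rad and x of tile in the frame of stand between 0.012 and 0.075 m and y of tile in the frame of stand between -0.035 and 0.035 m and z of tile in the frame of stand below 0.028 m and linear speed of tile below 0.02 m/s and angular speed of tile below 0.2 rad/s and contact force between turner and tile below 0.05 N), for 0.2 s.
At the end, for the whole second after the job is handed in: Tile still and flat (0.1 rad) on the shelf, grooves down, centre 12-75 mm past the step, within 35 mm of the centre line, clear of the turner. Turner at rest on the mat, blade flat, pointing along it (0.35 rad), handle centre 0-90 mm behind mat centre, 35 mm of its line, tip past mat centre (all of step 4 and x of turner in the frame of mat between -0.09 and 0 m and y of turner in the frame of mat between -0.035 and 0.035 m and angle between turner's own z axis and vertical below 0.12 rad and angle between the x axis of turner and the x axis of mat, either way round below 0.35 rad and z of turner in the frame of mat below 0.05 m and x of turner_tip in the frame of mat above 0 m and contact force between turner and mat above 0.1 N and linear speed of turner below 0.02 m/s); the robot touches nothing.
It fails at once if the turner is pressed or rammed against the stand or its stop with more than 25 N (contact force between turner and stand above 25 N or contact force between turner and shelf above 25 N).
It fails at once if the tile is pressed by the turner with more than 25 N (contact force between turner and tile above 25 N).
It fails at once if the gripper or arm touches the tile (contact force between any of the fingers, the arm and tile above 0.3 N).
It fails at once if the tile falls off the stand (height (world z) of tile below 0.01 m).
It fails at once if another thing on the bench is pushed more than 20 mm (distance of any of flux_jar, tape_roll, bench_brush, tin, pin_cup, rubber_block from where it was at the start of the episode above 0.02 m).
It also fails if it takes over 67 s, if anything falls off the work surface, if the arm or the gripper's body presses on something with over 40 N, if the wrist force passes 120 N, or if a joint passes its speed limit or range.

## Working session

There is one attempt and no reset: what is moved stays moved. The work goes in short steps, Python scripts to look and compute and a shell command to move; the robot and the scene stay as the last step left them, time stands still between calls to the robot, and variables do not carry over. Pictures are saved under pics/ and viewed, and the job is handed in when it is done.

```bash
mkdir -p pics; ls
cat > h.py <<'E'
import numpy as np, cv2
from cell import arm
from scipy.spatial.transform import Rotation as R
def snap(name,fn):
    c=arm.get_calibration(name); im=arm.get_image(name)
    cv2.imwrite('pics/'+fn+'.png',im[:,:,::-1]); np.savez('pics/'+fn+'.npz',K=c['intrinsics'],E=c['extrinsics']); return im
def ray(fn,u,v):
    d=np.load('pics/'+fn+'.npz');K=d['K'];E=d['E']
    r=np.linalg.inv(K)@[u,v,1]; return E[:3,3],E[:3,:3]@r
def atz(fn,u,v,z):
    o,r=ray(fn,u,v); return o+r*(z-o[2])/r[2]
def proj(fn,P):
    d=np.load('pics/'+fn+'.npz');K=d['K'];E=d['E']
    P=np.atleast_2d(P); c=(P-E[:3,3])@E[:3,:3]; q=c@K.T; return q[:,:2]/q[:,2:]
def crop(fn,out,u0,v0,u1,v1,s):
    im=cv2.imread('pics/'+fn+'.png')[v0:v1,u0:u1]
    cv2.imwrite('pics/'+out+'.png',cv2.resize(im,None,fx=s,fy=s,interpolation=cv2.INTER_CUBIC))
E
python3 - <<'E'
from h import *
print(arm.observe())
for n in('top','side','wrist'): snap(n,n+'0')
for n in('top','side'): print(arm.get_calibration(n))
E
```

```text
pics
{'clock': 0.0, 'joints': array([ 1.07043079,  0.43524419,  0.02498867,  1.57407769, -0.01157328,
        1.13400307, -0.07509817]), 'dq': array([-1.02855497e-03, -1.21784191e-03,  3.93605319e-05, -3.13331370e-04,
        2.87500296e-05, -3.38507088e-04,  5.43855330e-04]), 'joint_efforts': array([-1.25043720e-03, -6.67872620e+01,  9.84572992e-01, -3.14467084e+01,
       -6.05082954e-02,  4.28592833e-02,  1.67406197e-04]), 'position': array([ 0.24184849, -0.57579365,  0.24293948]), 'ee_rot': array([-3.07820447e+00, -6.20290150e-01,  7.59050029e-04]), 'force': array([ 0.49068229,  0.59741467, -0.24216623]), 'ft_torque': array([-0.02890263, -0.01687214, -0.04942932]), 'width': 1.0044682422669882}
{'intrinsics': array([[400.82250774,   0.        , 259.66666913],
       [  0.        , 400.82250774, 193.73186236],
       [  0.        ,   0.        ,   1.        ]]), 'extrinsics': array([[-0.02452917, -0.99813825,  0.05584219,  0.46297912],
       [-0.99915086,  0.02632716,  0.03169301, -0.08700985],
       [-0.03310417, -0.05501737, -0.99793647,  0.96726794],
       [ 0.        ,  0.        ,  0.        ,  1.        ]])}
{'intrinsics': array([[364.37196856,   0.        , 258.25378959],
       [  0.        , 364.37196856, 190.6642997 ],
       [  0.        ,   0.        ,   1.        ]]), 'extrinsics': array([[-0.96498634, -0.14152664,  0.22084288,  0.35796352],
       [-0.26144257,  0.58699285, -0.76621614,  0.51697717],
       [-0.0211932 , -0.79712584, -0.60344117,  0.50657883],
       [ 0.        ,  0.        ,  0.        ,  1.        ]])}
```

View pics/top0.png

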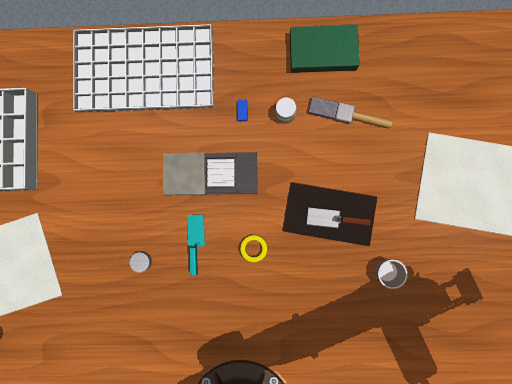

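View pics/side0.png

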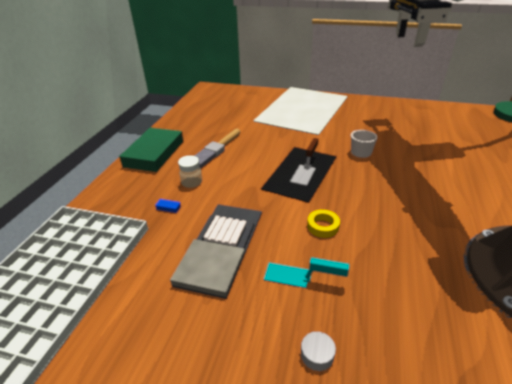

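View pics/wrist0.png

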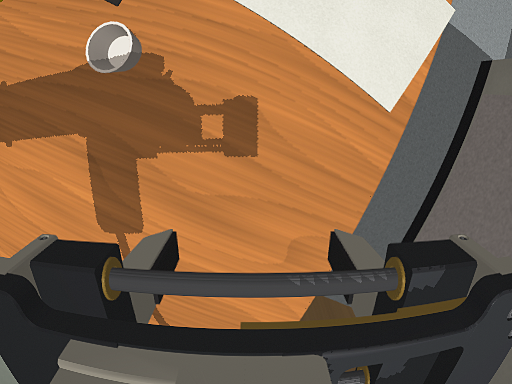

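Run:
```python
from h import *
crop('top0','c1',275,175,385,255,7)
crop('top0','c2',155,145,265,200,7)
```

```text
(no output)
```

View pics/c1.png

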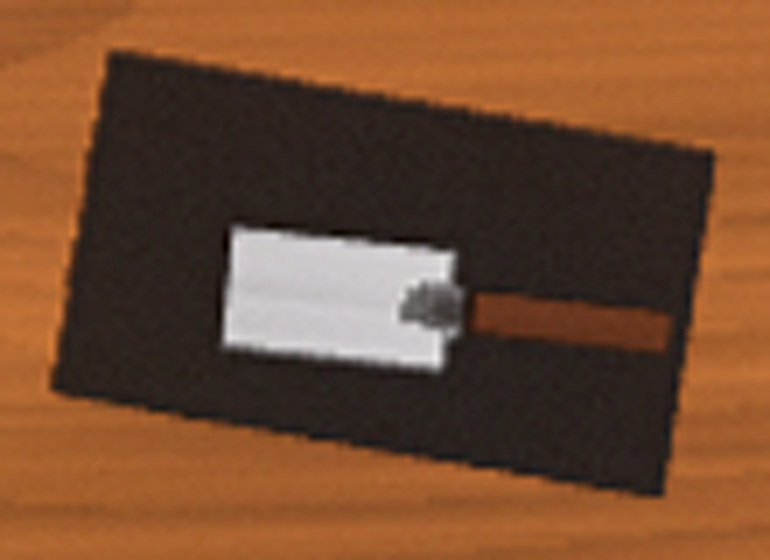

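View pics/c2.png

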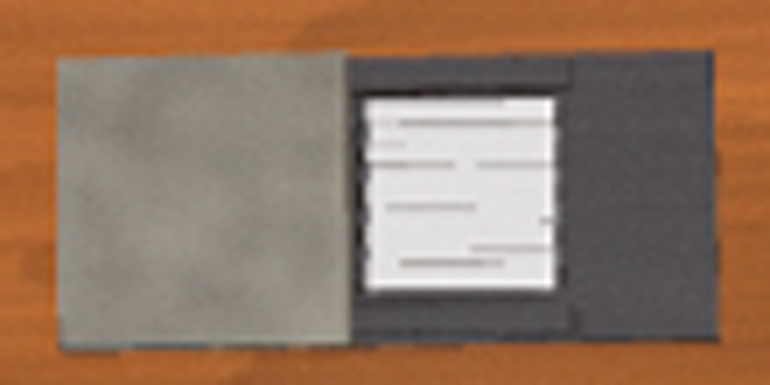

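Run:
```python
from h import *
def pts(l,o,z): return np.array([atz('top0',o[0]+u/7-0.0,o[1]+v/7,z) for u,v in l])[:,:2]
o=(275,175)
m=pts([(108,52),(714,152),(663,495),(53,388)],o,.004); print('mat',m.round(4).tolist(),m.mean(0)); 
d=(m[0]+m[3]-m[1]-m[2])/2; print('len',np.linalg.norm(d),'yaw',np.arctan2(d[1],d[0]))
b=pts([(232,228),(455,250),(443,368),(222,347)],o,.0065); d=(b[0]+b[3]-b[1]-b[2])/2
print('blade front',(b[0]+b[3])/2,'rear',(b[1]+b[2])/2,np.linalg.norm(d),np.arctan2(d[1],d[0]))
h=pts([(475,293),(670,315),(667,352),(472,333)],o,.054); d=(h[0]+h[3]-h[1]-h[2])/2
print('handle',h.mean(0),np.linalg.norm(d),np.arctan2(d[1],d[0]))
o=(155,145)
s=pts([(57,58),(346,53),(349,345),(60,347)],o,.019); d=(s[0]+s[3]-s[1]-s[2])/2
print('shelf near mid',(s[1]+s[2])/2,'far',(s[0]+s[3])/2,np.linalg.norm(d),np.arctan2(d[1],d[0]))
a=pts([(714,52),(718,342)],o,.006);print('apron end',a.mean(0),a)
d=(s[0]+s[3])/2-a.mean(0);print('stand yaw',np.arctan2(d[1],d[0]),np.linalg.norm(d))
t=pts([(362,97),(555,97),(557,290),(364,290)],o,.022);d=(t[0]+t[3]-t[1]-t[2])/2
print('tile',t.mean(0),np.linalg.norm(d),np.arctan2(d[1],d[0]))
q=arm.observe(); M=R.from_rotvec(q['ee_rot']).as_matrix();print(M.round(3))
```

```text
mat [[0.5422, -0.1311], [0.5024, -0.336], [0.3867, -0.3142], [0.4276, -0.1091]] [ 0.46469363 -0.22260229]
len 0.2089747727963546 yaw 1.3765676428303004
blade front [ 0.46040933 -0.16913436] rear [ 0.45127624 -0.24404707] 0.07546739119369245 1.4494785750298753
handle [ 0.44631109 -0.2751596 ] 0.06265583719835845 1.4412533331450201
shelf near mid [0.56820248 0.07334969] far [0.56978695 0.17277477] 0.0994377009170968 1.5548614101036062
apron end [ 0.56675553 -0.05196234] [[ 0.61691026 -0.05248778]
 [ 0.5166008  -0.0514369 ]]
stand yaw 1.5573084361879321 0.22475755200188566
tile [0.56859223 0.03462368] 0.06580847824128555 1.5426696471089807
[[ 0.922  0.387 -0.001]
 [ 0.387 -0.922  0.001]
 [-0.    -0.001 -1.   ]]
```

The turner on the black mat sits at about (340,218) in the top view, with its handle centre at (357,221). Things it could be mistaken for are the turquoise copy at (195,240) and the brush at (350,112). I choose the wooden-handled one on the mat, and the crop confirms it. The stand is at (163–257, 152–194): the shelf is on the left, the tile is at (221,173) with its ribs up, and the apron is on the right.

```bash
python3 -m crank '[[1,0.036,0.052,0,0.115],[1,0.036,0.052,0,0.115],[1,0.036,0.052,0,0.115],[1,0.036,0.052,0,0.115],[1,0.036,0.052,0,0.115],[1,0.036,0.052,0,0.115],[1,0.036,0.052,0,0.115],[1,0.036,0.052,0,0.115]]' 10
python3 -m crank '[[1,0.028,0.041,-0.03,0.01],[1,0.028,0.041,-0.03,0.01],[1,0.028,0.041,-0.03,0.01],[1,0.028,0.041,-0.03,0.01],[1,0.028,0.041,-0.03,0.01],[1,0.028,0.041,-0.03,0.01],[1,0.028,0.041,-0.03,0.01],[1,0.028,0.041,-0.03,0.01]]'
cat >> h.py <<'E'
def st(p=True):
    q=arm.observe(); M=R.from_rotvec(q['ee_rot']).as_matrix()
    if p: print('t',round(q['clock'],3),'p',q['position'].round(4),'jaw',round(np.arctan2(M[1,1],M[0,1]),4),'z',M[:,2].round(3),'F',q['force'].round(2),'T',q['ft_torque'].round(3),'w',round(q['width'],3))
    return q
S0=np.array([0.5683,0.0733]);SY=1.556
su=np.array([np.cos(SY),np.sin(SY)]);sv=np.array([-su[1],su[0]])
def tostand(p): d=np.array(p)[:2]-S0; return np.array([d@su,d@sv])
E
python3 - <<'E'
from h import *
q=st(); print(q['joints'].round(3))
snap('wrist','w1')
E
```

```text
clock: 0.82
position: [0.3577, -0.4086, 0.2436]
ee_rot: [-2.436, -1.984, 0.0]
force: [0.1, -0.8, -0.5]
width: 1.0
clock: 1.48
position: [0.4472, -0.2778, 0.147]
ee_rot: [-2.356, -2.078, 0.0]
force: [-0.6, -0.1, 0.3]
width: 0.996
t 1.483 p [ 0.4472 -0.2778  0.147 ] jaw -0.1255 z [-0.  0. -1.] F [-0.55 -0.07  0.33] T [-0.036 -0.126  0.033] w 0.996
[ 0.691  0.406 -0.311  1.909  0.161  0.851  0.172]
```

View pics/w1.png

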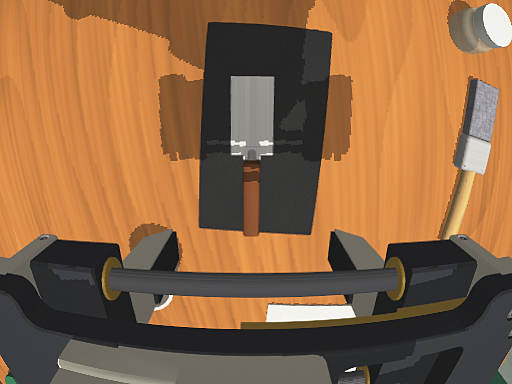

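The turner lies straight between the open fingers (handle column 251, finger midpoint about 253). Next I descend and grip.

```bash
python3 -m crank '[[0.6,-0.002,0,-0.035,0],[0.5,0,0,-0.035,0],[0.5,0,0,-0.035,0],[0.5,0,0,-0.035,0],[0.5,0,0,-0.035,0],[0.5,0,0,-0.035,0],[0.5,0,0,-0.035,0],[0.5,0,0,-0.0175,0]]' 12
python3 -m crank '[[0.3,0,0,0,0],[0.2,0,0,0,0],[0.1,0,0,0,0],[0,0,0,0,0],[0,0,0,0,0],[0,0,0,0,0],[0,0,0,0,0],[0,0,0,0,0]]' 12
python3 - <<'E'
from h import *
st()
E
```

```text
clock: 2.2
position: [0.4453, -0.2784, 0.0412]
ee_rot: [-2.356, -2.076, 0.001]
force: [-0.2, 0.8, -0.0]
width: 0.511
clock: 2.87
position: [0.4464, -0.2789, 0.0432]
ee_rot: [2.356, 2.076, 0.0]
force: [-0.7, -0.5, 4.3]
width: 0.152
t 2.867 p [ 0.4464 -0.2789  0.0432] jaw -0.1261 z [ 0.001 -0.001 -1.   ] F [-0.65 -0.54  4.26] T [-0.086  0.078  0.049] w 0.152
```

```bash
python3 -m crank '[[0,0,0,0.01,0],[0,0,0,0.02,0],[0,0,0,0.025,0],[0,0,0,0.025,0],[0,0,0,0.02,0],[0,0,0,0.01,0],[0,0,0,0,0],[0,0,0,0,0]]' 12
python3 - <<'E'
from h import *
st(); snap('side','s2'); snap('wrist','w2'); crop('s2','s2c',230,110,390,230,5)
E
```

```text
clock: 3.53
position: [0.4462, -0.2787, 0.0871]
ee_rot: [2.356, 2.077, 0.0]
force: [0.4, 1.1, -0.9]
width: 0.15
t 3.533 p [ 0.4462 -0.2787  0.0871] jaw -0.126 z [ 0.001 -0.    -1.   ] F [ 0.36  1.06 -0.9 ] T [-0.16  -0.088 -0.01 ] w 0.15
```

View pics/s2c.png

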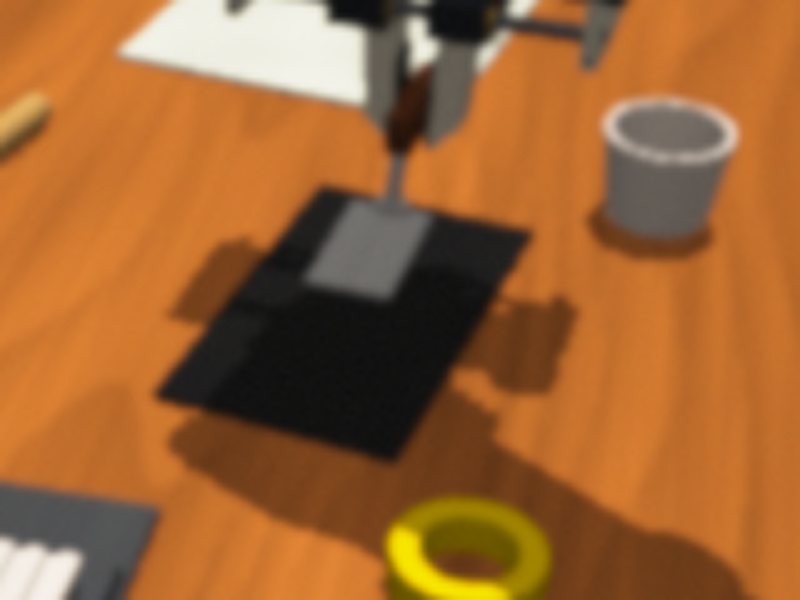

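View pics/w2.png

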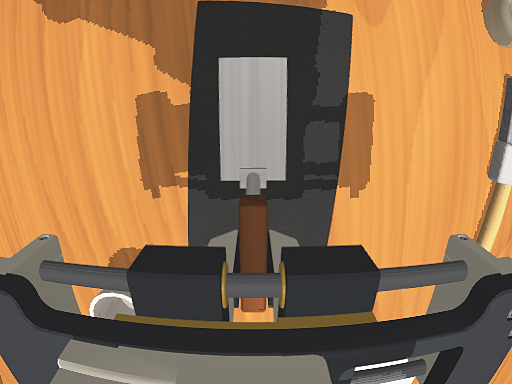

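```bash
cat >> h.py <<'E'
from scipy.optimize import least_squares
L={'tl':(107,20,-37.5),'tr':(107,-20,-37.5),'rl':(32,20,-37.5),'rr':(32,-20,-37.5)}
def tpose(pos,yaw,pitch,dx,dz,dr=0):
    Rm=R.from_euler('ZY',[yaw,pitch]).as_matrix()   # pitch + = tip down
    o=np.array(pos)+R.from_euler('Z',yaw).as_matrix()@[0,0,0.002]+Rm@[dx,dr,dz]
    return o,Rm
def fitpitch(obs,pos,yaw):
    # obs list of (fn,label,u,v)
    def f(x):
        o,Rm=tpose(pos,yaw+x[4],*x[:4]); e=[]
        for fn,l,u,v in obs:
            e+=list(proj(fn,o+Rm@(np.array(L[l])*1e-3))[0]-[u,v])
        return np.r_[e,x[1]/.006,x[2]/.006,x[3]/.003,x[4]/.03]
    r=least_squares(f,[0.1,0,0,0,0]); o,Rm=tpose(pos,yaw+r.x[4],*r.x[:4]); tip=o+Rm@[.107,0,-.04]
    print('pitch',r.x[0].round(3),'dx,dz,dr',r.x[1:4].round(4),'dyaw',r.x[4].round(3),'tip',tip.round(4),'orig',o.round(4),'rms',np.sqrt(np.mean(r.fun[:2*len(obs)]**2)).round(2)); return r.x
E
python3 - <<'E'
from h import *
fitpitch([('s2','tr',291,166.4),('s2','tl',308,170),('s2','rr',300,150),('s2','rl',316.4,152.4)],[.4462,-.2787,.0871],1.4448)
fitpitch([('s2','tl',291,166.4),('s2','tr',308,170),('s2','rl',300,150),('s2','rr',316.4,152.4)],[.4462,-.2787,.0871],1.4448)
E
```

```text
pitch 0.038 dx,dz,dr [ 0.0013 -0.0024  0.0003] dyaw 0.01 tip [ 0.4582 -0.1727  0.0426] orig [ 0.446  -0.2774  0.0866] rms 0.2
pitch 0.162 dx,dz,dr [-0.0166 -0.0142 -0.0024] dyaw -0.081 tip [ 0.4651 -0.2004  0.021 ] orig [ 0.4447 -0.2975  0.0777] rms 11.67
```

The fit gives pitch 0.04, so the turner hangs nearly flat and the grip is good. Next I carry it to the apron and turn it to the stand's yaw.

```bash
python3 -m crank '[[0,0.02,0.025,0,0.0132],[0,0.045,0.06,0,0.0132],[0,0.045,0.06,0,0.0132],[0,0.045,0.06,0,0.0132],[0,0.045,0.06,0,0.0132],[0,0.045,0.06,0,0.0132],[0,0.035,0.043,0,0.0132],[0,0.018,0.025,0,0.0132]]' 12
python3 -m crank '[[0,0,0,-0.01,0],[0,0,0,-0.015,0],[0,0,0,-0.015,0],[0,0,0,-0.015,0],[0,0,0,-0.01,0],[0,0,0,0,0],[0,0,0,0,0],[0,0,0,0,0]]' 12
python3 - <<'E'
from h import *
st(); snap('side','s3');snap('top','t3'); snap('wrist','w3'); crop('s3','s3c',180,150,300,240,6); crop('t3','t3c',195,140,325,210,6)
E
```

```text
clock: 4.3
position: [0.5673, -0.1169, 0.0865]
ee_rot: [-2.232, -2.21, -0.003]
force: [-0.2, -0.2, -1.4]
width: 0.152
clock: 4.97
position: [0.5653, -0.1218, 0.0609]
ee_rot: [2.239, 2.204, 0.0]
force: [0.1, 1.1, -1.1]
width: 0.149
t 4.967 p [ 0.5653 -0.1218  0.0609] jaw -0.0159 z [ 0. -0. -1.] F [ 0.14  1.13 -1.06] T [-0.068 -0.088  0.002] w 0.149
```

View pics/s3c.png

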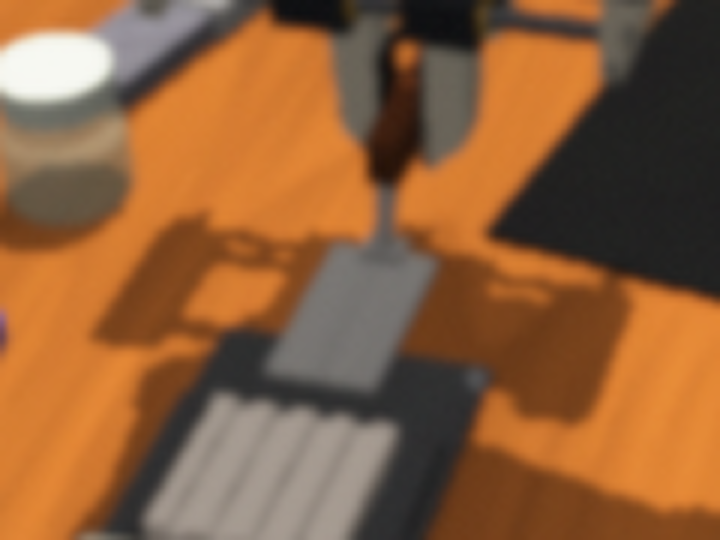

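View pics/t3c.png

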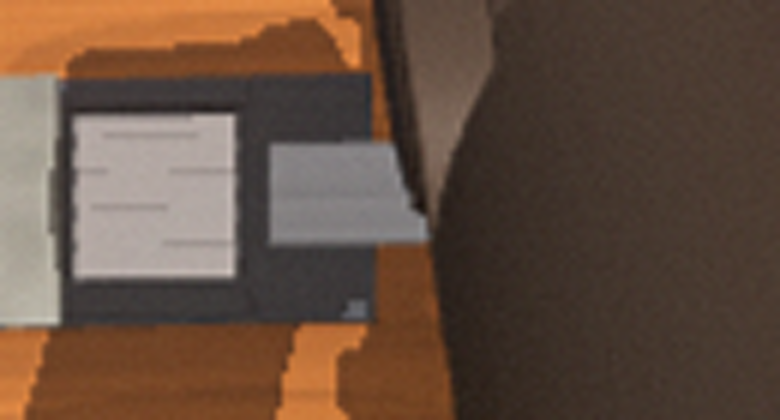

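View pics/w3.png

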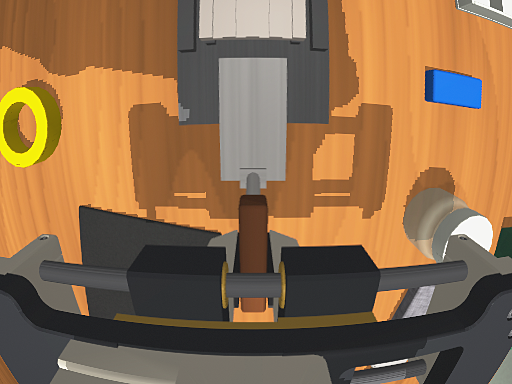

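Run:
```python
from h import *
q=arm.observe()
c=lambda u,v:(180+u/6,150+v/6)
tc=lambda u,v:(195+u/6,140+v/6)
x=fitpitch([('s3','tr',*c(263,376)),('s3','tl',*c(381,394)),('s3','rr',*c(333,240)),('s3','rl',*c(441,260)),('t3','tr',*tc(269,143)),('t3','tl',*tc(271,244))],q['position'],1.5549)
o,Rm=tpose(q['position'],1.5549+x[4],*x[:4]); tip=o+Rm@[.107,0,-.04]; print(tostand(tip)*1e3, tostand(o)*1e3)
# stand centre line from this top picture
for (u,v,z) in [(372,72,.006),(374,323,.006),(60,73,.019),(60,325,.019),(72,113,.022),(236,113,.022),(236,278,.022),(72,278,.022)]:
  print((tostand(atz('t3',*tc(u,v),z))*1e3).round(1))
```

```text
pitch 0.03 dx,dz,dr [ 0.0035 -0.0022  0.0015] dyaw -0.001 tip [ 0.5658 -0.0123  0.0176] orig [ 0.5641 -0.1181  0.0608] rms 0.66
[-85.65934271   1.19332952] [-191.41067834    1.39610318]
[-125.1  -51.5]
[-124.9   49.8]
[ -0.9 -50.9]
[-0.7 49.9]
[ -6.2 -34.3]
[-71.5 -33.4]
[-71.1  32.2]
[-6.  31.4]
```

```bash
python3 -m crank '[[0,0.002,0,-0.005,0],[0,0.0025,0,-0.005,0],[0,0,0,-0.005,0],[0,0,0,-0.004,0],[0,0,0,-0.003,0],[0,0,0,-0.001,0],[0,0,0,0,0],[0,0,0,0,0]]' 12
python3 - <<'E'
from h import *
st()
E
```

```text
clock: 5.78
position: [0.5671, -0.1214, 0.0515]
ee_rot: [-2.238, -2.204, -0.0]
force: [-1.6, 0.5, -0.7]
width: 0.156
t 5.783 p [ 0.5671 -0.1214  0.0515] jaw -0.0153 z [ 0.  0. -1.] F [-1.59  0.48 -0.72] T [-0.033 -0.078  0.007] w 0.156
```

```bash
python3 -m crank '[[0,0,0,-0.001,0],[0,0,0,-0.001,0],[0,0,0,-0.001,0],[0,0,0,-0.001,0],[0,0,0,-0.001,0],[0,0,0,0,0],[0,0,0,0,0],[0,0,0,0,0]]' 12
python3 - <<'E'
from h import *
for n in range(1): st()
snap('side','s4'); crop('s4','s4c',180,150,300,240,6); st()
E
```

```text
clock: 6.45
position: [0.5671, -0.1214, 0.0496]
ee_rot: [2.238, 2.204, 0.0]
force: [0.3, -0.9, -1.0]
width: 0.151
t 6.45 p [ 0.5671 -0.1214  0.0496] jaw -0.0153 z [ 0.  0. -1.] F [ 0.35 -0.91 -1.01] T [-0.071 -0.047  0.051] w 0.151
t 6.5 p [ 0.5671 -0.1214  0.0495] jaw -0.0152 z [ 0. -0. -1.] F [-0.11  0.7  -1.02] T [-0.049 -0.128 -0.019] w 0.154
```

View pics/s4c.png

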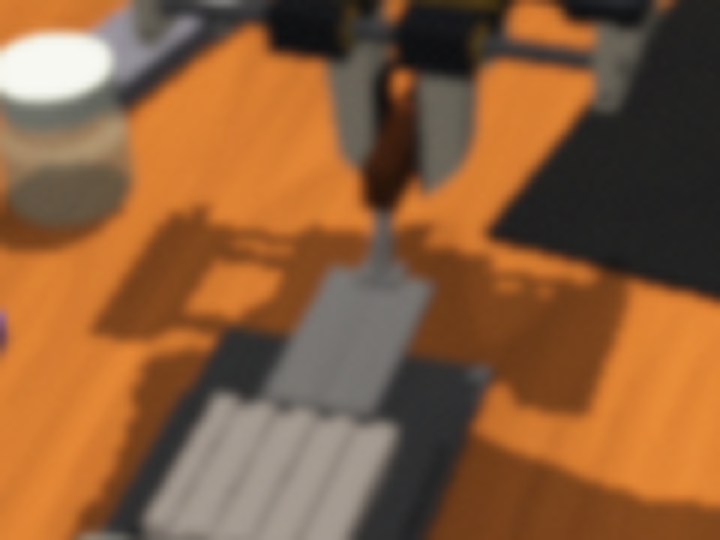

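```bash
python3 -m crank '[[0,0,0,-0.001,0],[0,0,0,-0.001,0],[0,0,0,-0.001,0],[0,0,0,-0.001,0],[0,0,0,0,0],[0,0,0,0,0],[0,0,0,0,0],[0,0,0,0,0]]' 12
python3 - <<'E'
from h import *
st()
E
```

```text
clock: 7.17
position: [0.5671, -0.1214, 0.0479]
ee_rot: [2.238, 2.204, 0.0]
force: [0.9, 0.3, 0.0]
width: 0.15
t 7.167 p [ 0.5671 -0.1214  0.0479] jaw -0.0152 z [ 0.  0. -1.] F [0.91 0.29 0.01] T [-0.054 -0.058 -0.02 ] w 0.15
```

```bash
python3 -m crank '[[0,0.0001,0.0075,0,0],[0,0.0001,0.0075,0,0],[0,0.0001,0.0075,0,0],[0,0.0001,0.0075,0,0],[0,0.0001,0.0075,0,0],[0,0.0001,0.0075,0,0],[0,0.0001,0.0075,0,0],[0,0.0001,0.0075,0,0]]' 12
python3 - <<'E'
from h import *
st(); snap('wrist','w5');snap('top','t5');crop('t5','t5c',195,140,325,210,6);st()
E
```

```text
clock: 7.83
position: [0.5674, -0.097, 0.048]
ee_rot: [2.238, 2.204, 0.0]
force: [0.5, -0.0, -0.8]
width: 0.153
t 7.833 p [ 0.5674 -0.097   0.048 ] jaw -0.0152 z [ 0.  0. -1.] F [ 0.48 -0.03 -0.76] T [-0.071 -0.058 -0.024] w 0.153
t 7.933 p [ 0.5675 -0.0966  0.048 ] jaw -0.0145 z [ 0.  0. -1.] F [-0.72 -0.32 -1.41] T [-0.083 -0.058 -0.013] w 0.152
```

View pics/w5.png

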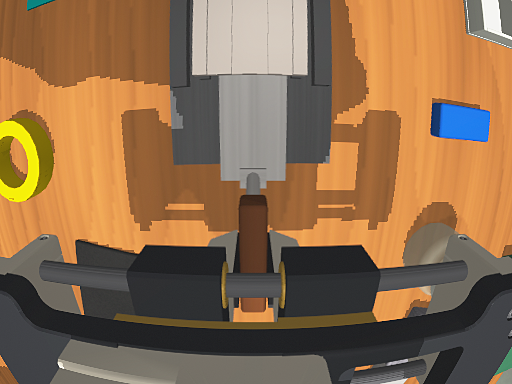

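View pics/t5c.png

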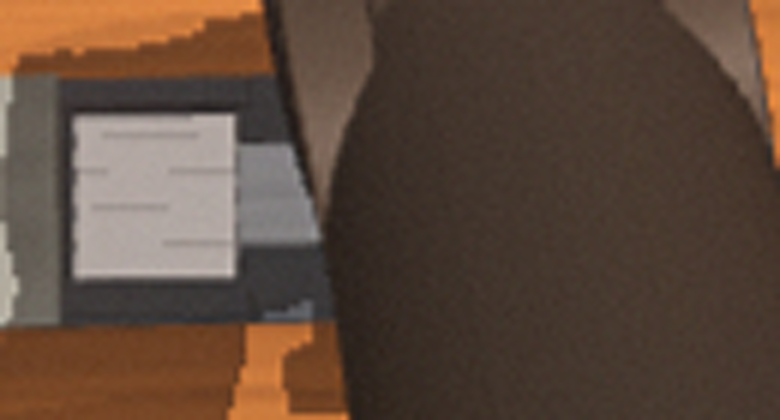

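```bash
python3 -m crank '[[0,-0.001,0.008,0,0],[0,-0.001,0.012,0,0],[0,0.0002,0.013,0,0],[0,0.0002,0.013,0,0],[0,0.0002,0.013,0,0],[0,0.0002,0.013,0,0],[0,0.0002,0.01,0,0],[0,0.0001,0.005,0,0]]' 12
python3 -m crank '[[0,0,0,0,0],[0,0,0.001,0,0],[0,0,0.001,0,0],[0,0,0.001,0,0],[0,0,0.001,0,0],[0,0,0.001,0,0],[0,0,0.001,0,0],[0,0,0.001,0,0]]' 12
python3 - <<'E'
from h import *
st();
E
```

```text
clock: 8.6
position: [0.5671, -0.0616, 0.048]
ee_rot: [-2.237, -2.205, -0.0]
force: [0.4, 0.4, -0.9]
width: 0.154
clock: 9.27
position: [0.5671, -0.0598, 0.0479]
ee_rot: [2.239, 2.204, 0.0]
force: [1.0, 0.2, -1.2]
width: 0.151
t 9.267 p [ 0.5671 -0.0598  0.0479] jaw -0.0154 z [ 0.  0. -1.] F [ 0.95  0.19 -1.22] T [-0.076 -0.085  0.004] w 0.151
```

```bash
python3 -m crank '[[0,0,0.001,0,0],[0,0,0.001,0,0],[0,0,0.001,0,0],[0,0,0.001,0,0],[0,0,0.001,0,0],[0,0,0.001,0,0],[0,0,0.001,0,0],[0,0,0.001,0,0]]' 12
python3 -m crank '[[0,0,0.001,0,0],[0,0,0.001,0,0],[0,0,0.001,0,0],[0,0,0.001,0,0],[0,0,0,0,0],[0,0,0,0,0],[0,0,0,0,0],[0,0,0,0,0]]' 12
```

```text
clock: 9.93
position: [0.5671, -0.0566, 0.0479]
ee_rot: [2.238, 2.204, -0.0]
force: [-1.2, -0.3, -1.0]
width: 0.155
clock: 10.6
position: [0.5671, -0.0551, 0.0479]
ee_rot: [2.238, 2.204, -0.0]
force: [0.6, -1.3, -1.3]
width: 0.15
```

```bash
python3 -m crank '[[0,0,0.001,0,0],[0,0,0.001,0,0],[0,0,0.001,0,0],[0,0,0.001,0,0],[0,0,0.001,0,0],[0,0,0,0,0],[0,0,0,0,0],[0,0,0,0,0]]' 12
python3 -c "
from h import *
st()"
```

```text
clock: 11.27
position: [0.567, -0.053, 0.0479]
ee_rot: [-2.238, -2.204, 0.0]
force: [-0.6, 0.4, -0.3]
width: 0.154
t 11.267 p [ 0.567  -0.053   0.0479] jaw -0.0153 z [-0. -0. -1.] F [-0.62  0.35 -0.35] T [-0.089 -0.146 -0.016] w 0.154
```

```bash
python3 -m crank '[[0,0,0.001,0,0],[0,0,0.001,0,0],[0,0,0.001,0,0],[0,0,0.001,0,0],[0,0,0.001,0,0],[0,0,0,0,0],[0,0,0,0,0],[0,0,0,0,0]]' 12
python3 -c "
from h import *
st()"
```

```text
clock: 11.93
position: [0.5671, -0.0518, 0.048]
ee_rot: [2.239, 2.203, -0.001]
force: [0.3, -4.7, 0.0]
width: 0.149
t 11.933 p [ 0.5671 -0.0518  0.048 ] jaw -0.016 z [ 0.    -0.001 -1.   ] F [ 0.28 -4.7   0.03] T [-1.129 -0.056  0.141] w 0.149
```

The blade met the stop at a TCP y of -0.0518 with about 4.7 N, which puts the tip near stand x = -17.5 mm. That leaves room for the tile, so little draw-back is needed. Next I weaken the grip so the handle can pivot in the pads, and test a small arc about the tip.

```bash
python3 -m crank '[[0,0,0,0,0],[0,0,0,0,0],[0,0,0.0038,0.0088,0],[0,0.0001,0.0041,0.0087,0],[0,0.0001,0.0044,0.0086,0],[0,0.0001,0.0049,0.0088,0],[0,0,0,0,0],[0,0,0,0,0]]' 4
python3 - <<'E'
from h import *
st(); snap('side','s6');snap('wrist','w6');crop('s6','s6c',180,130,300,240,6);st()
E
```

```text
clock: 12.6
position: [0.5673, -0.0432, 0.0622]
ee_rot: [-2.237, -2.205, -0.001]
force: [-0.7, -1.0, -0.2]
width: 0.15
t 12.6 p [ 0.5673 -0.0432  0.0622] jaw -0.0144 z [ 0.001  0.001 -1.   ] F [-0.71 -0.96 -0.2 ] T [-0.106 -0.09   0.044] w 0.15
t 12.7 p [ 0.5673 -0.0434  0.0619] jaw -0.0147 z [ 0.     0.001 -1.   ] F [ 0.87  0.46 -0.55] T [ 0.016 -0.172  0.002] w 0.151
```

View pics/s6c.png

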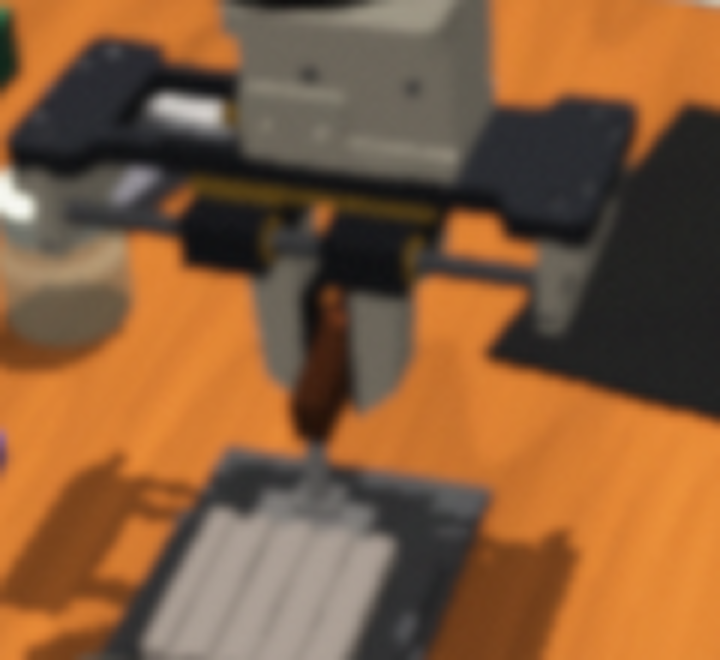

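View pics/w6.png

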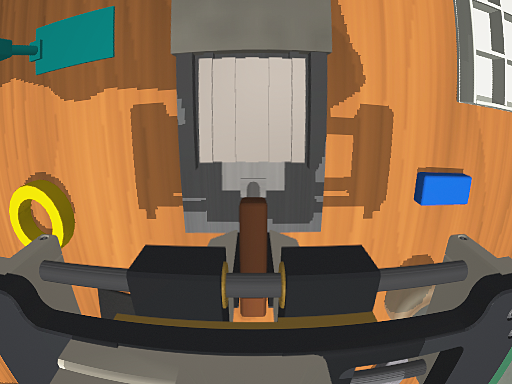

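At 4 N the handle pivots freely and the contact force stays near zero. The blade's rear edge is lifting the tile's near edge (crop row ~520). Next comes the brisk arc, followed at once by a firm hold.

```bash
python3 -m crank '[[0,0.0002,0.0166,0.0255,0],[0,0.0004,0.0261,0.0311,0],[0,0.0004,0.0301,0.0271,0],[0,0.0005,0.0336,0.0227,0],[0,0.0005,0.0364,0.0178,0],[0,0.0006,0.0386,0.0125,0],[0,0.0006,0.0399,0.007,0],[0,0.0006,0.0405,0.0014,0]]' 4
python3 -m crank '[[0,0,0,0,0],[0,0,0,0,0],[0,0,0,0,0],[0,0,0,0,0],[0,0,0,0,0],[0,0,0,0,0],[0,0,0,0,0],[0,0,0,0,0]]' 15
python3 - <<'E'
from h import *
st(); snap('side','s7');snap('wrist','w7');snap('top','t7');crop('s7','s7c',170,100,300,240,5.5)
E
```

```text
clock: 13.37
position: [0.569, 0.0629, 0.1211]
ee_rot: [2.237, 2.205, 0.002]
force: [1.0, -0.9, 0.2]
width: 0.149
clock: 14.03
position: [0.5688, 0.0604, 0.1201]
ee_rot: [-2.239, -2.203, -0.001]
force: [-0.1, 3.3, 5.0]
width: 0.152
t 14.033 p [0.5688 0.0604 0.1201] jaw -0.016 z [ 0.  0. -1.] F [-0.14  3.26  4.97] T [ 0.773  0.357 -0.013] w 0.152
```

View pics/s7.png

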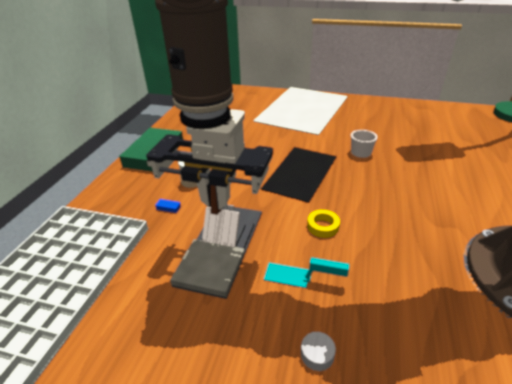

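View pics/w7.png

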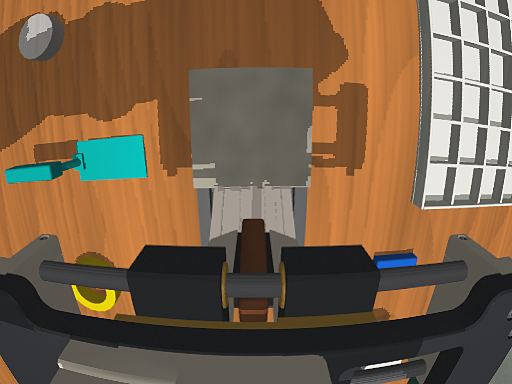

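View pics/t7.png

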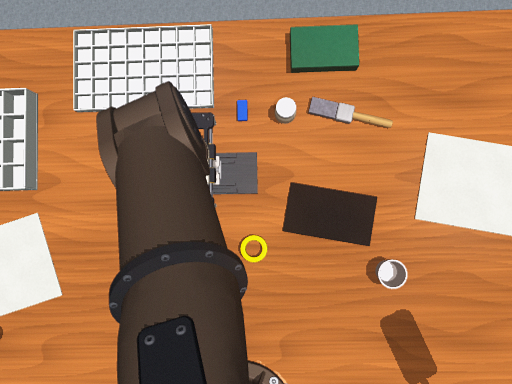

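View pics/s7c.png

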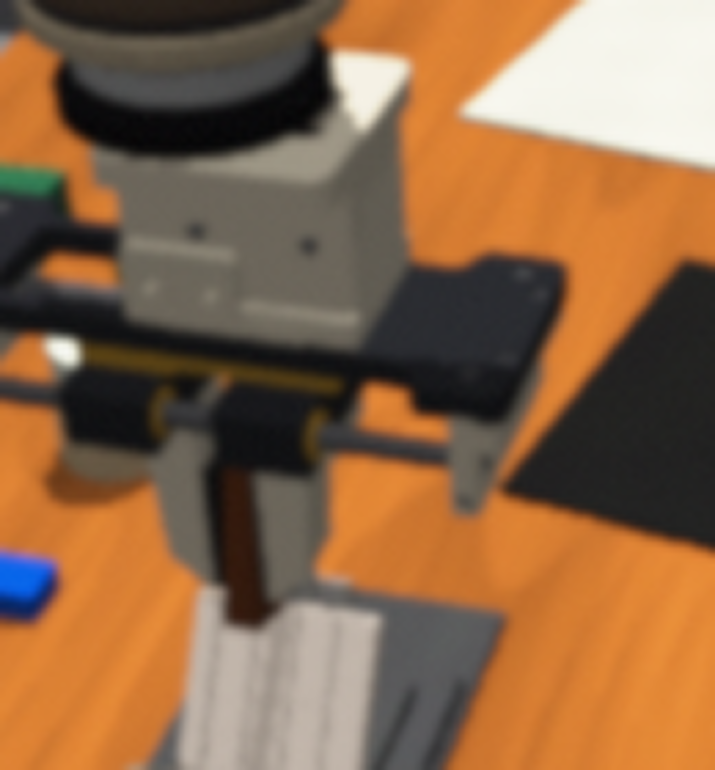

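Run:
```python
from h import *
crop('t7','t7c',190,130,270,200,9); crop('w7','w7c',180,150,330,330,4)
```

```text
(no output)
```

View pics/t7c.png

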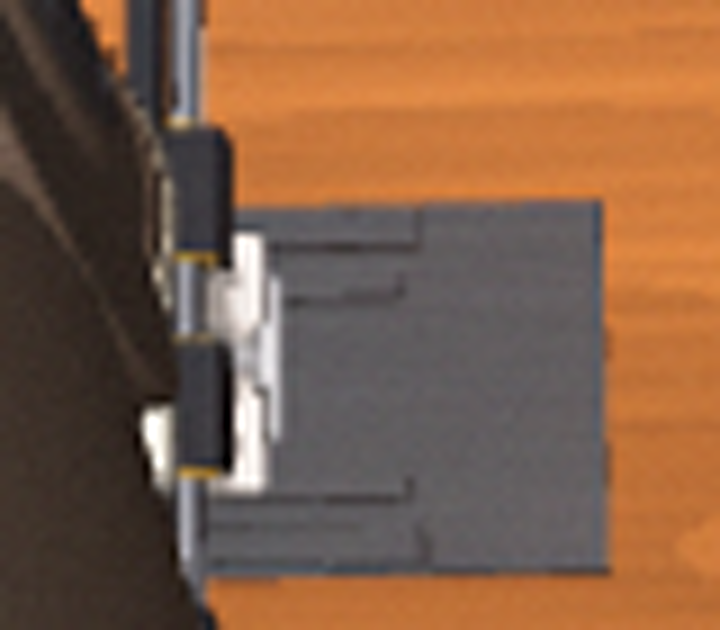

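View pics/w7c.png

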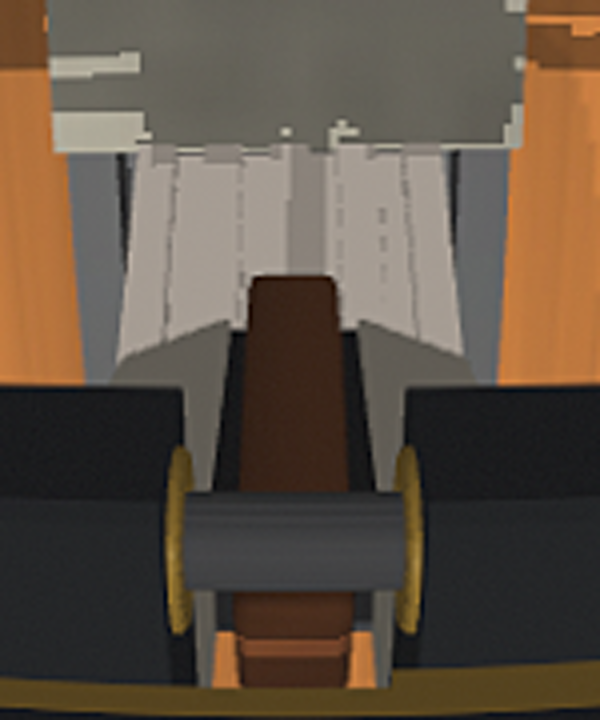

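The tile stands at about 70° between blade and step, with its ribs facing the shelf. The blade's rear edge shows behind it at crop column 280. Next I lift the firmly held turner and push forward so the blade tip carries the tile past vertical.

```bash
python3 -m crank '[[0,0,0,0.01,0],[0,0,0,0.015,0],[0,0,0.004,0.015,0],[0,0,0.006,0.015,0],[0,0,0.006,0.015,0],[0,0,0.006,0.015,0],[0,0,0.006,0.006,0],[0,0,0.004,0,0]]' 15
python3 - <<'E'
from h import *
st(); snap('side','s8');snap('wrist','w8');snap('top','t8');crop('s8','s8c',170,100,300,240,5.5);crop('t8','t8c',190,130,270,200,9)
E
```

```text
clock: 14.85
position: [0.5691, 0.074, 0.1573]
ee_rot: [2.237, 2.204, 0.002]
force: [0.3, -0.4, 0.4]
width: 0.151
t 14.85 p [0.5691 0.074  0.1573] jaw -0.0149 z [ 0.001  0.    -1.   ] F [ 0.26 -0.4   0.44] T [-0.13  -0.168  0.044] w 0.151
```

View pics/s8c.png

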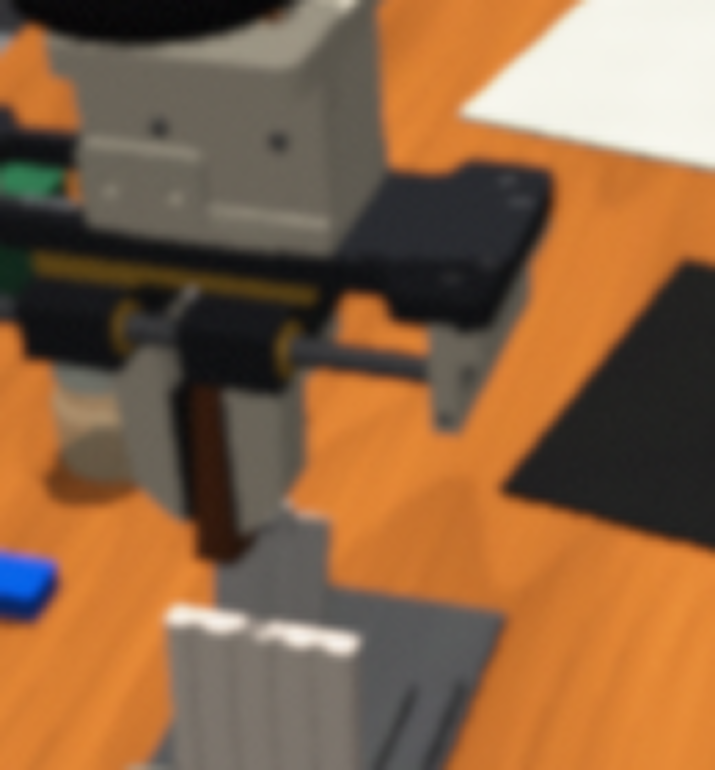

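View pics/w8.png

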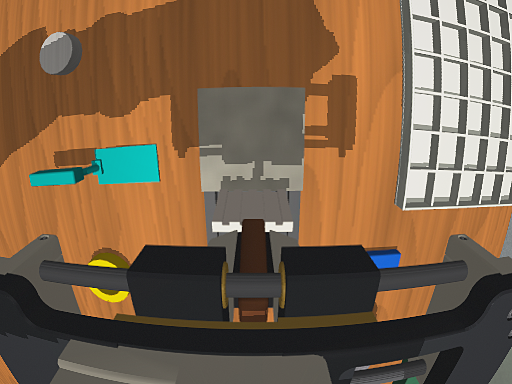

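View pics/t8c.png

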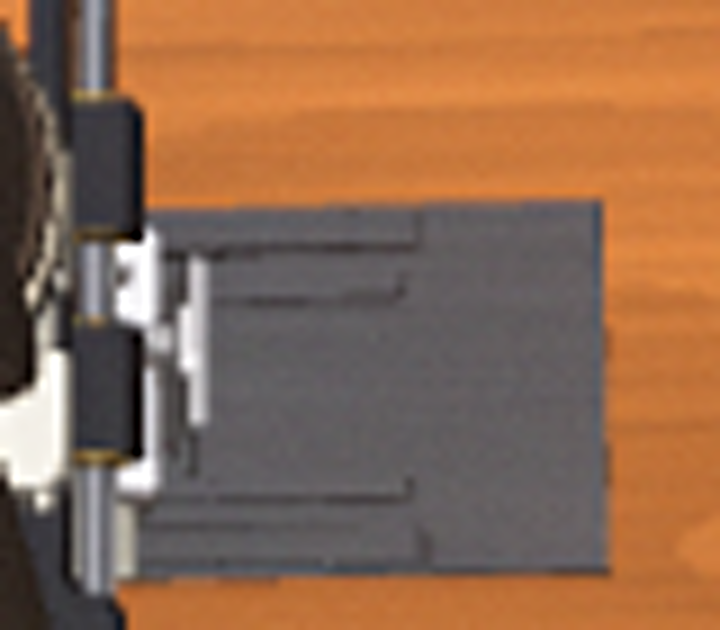

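The tile is now about vertical, with the blade tip behind its middle. I push on slowly.

```bash
python3 -m crank '[[0,0,0.004,0,0],[0,0,0.005,0,0],[0,0,0.005,0,0],[0,0,0.005,0,0],[0,0,0.005,0,0],[0,0,0.005,0,0],[0,0,0.004,0,0],[0,0,0,0,0]]' 15
python3 - <<'E'
from h import *
st(); snap('side','s9');snap('wrist','w9');crop('s9','s9c',160,100,290,300,4)
E
```

```text
clock: 15.67
position: [0.5687, 0.0872, 0.1564]
ee_rot: [-2.238, -2.205, -0.0]
force: [-0.8, -0.5, -1.3]
width: 0.148
t 15.667 p [0.5687 0.0872 0.1564] jaw -0.0147 z [ 0.  0. -1.] F [-0.81 -0.47 -1.28] T [ 0.02  -0.107 -0.02 ] w 0.148
```

View pics/s9c.png

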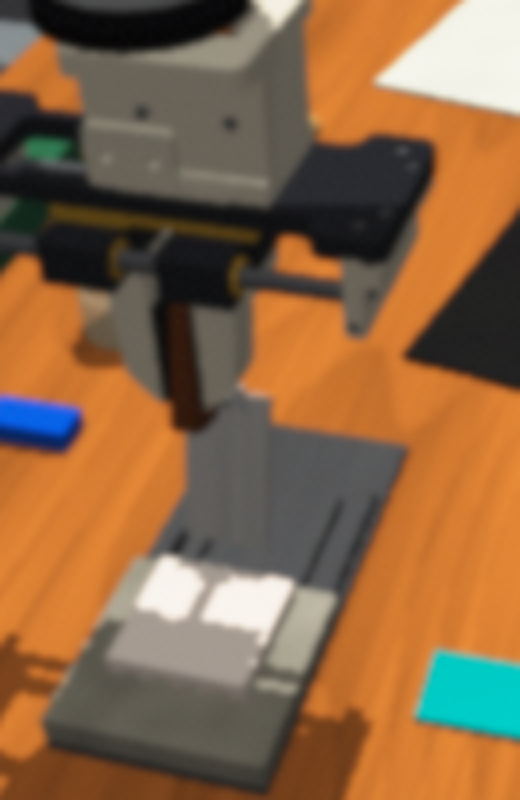

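View pics/w9.png

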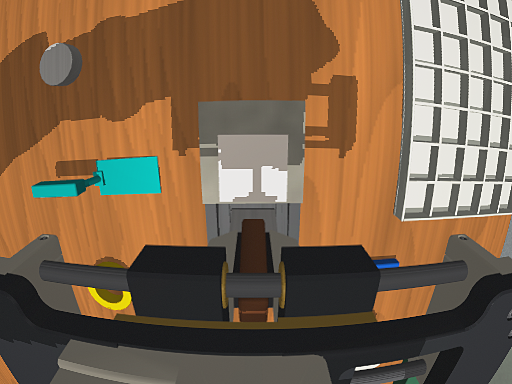

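The tile has gone over onto the shelf with its smooth face up and ribs down. Next I back off towards the mat.

```bash
python3 -m crank '[[0,0,-0.02,0,0],[0,-0.01,-0.05,0,-0.02],[0,-0.028,-0.075,0,-0.02],[0,-0.03,-0.08,0,-0.02],[0,-0.03,-0.08,0,-0.02],[0,-0.03,-0.08,0,-0.02],[0,-0.03,-0.08,0,-0.02],[0,-0.03,-0.07,0,-0.02]]' 15
python3 -m crank '[[0,-0.02,-0.035,0,-0.008],[0,-0.015,-0.025,-0.01,0],[0,-0.005,-0.016,-0.01,0],[0,0,0,-0.01,0],[0,0,0,0,0],[0,0,0,0,0],[0,0,0,0,0],[0,0,0,0,0]]' 15
python3 - <<'E'
from h import *
st(); snap('side','s10');snap('top','t10');snap('wrist','w10');crop('s10','s10c',230,70,370,220,5);crop('t10','t10c',155,145,265,200,7)
E
```

```text
clock: 16.43
position: [0.4924, -0.1305, 0.1565]
ee_rot: [2.396, 2.031, -0.001]
force: [0.8, 0.3, 0.2]
width: 0.148
clock: 17.1
position: [0.4781, -0.1568, 0.1444]
ee_rot: [-2.4, -2.027, -0.001]
force: [-0.0, -0.5, -1.2]
width: 0.15
t 17.1 p [ 0.4781 -0.1568  0.1444] jaw -0.1684 z [ 0.  0. -1.] F [-0.01 -0.48 -1.15] T [ 0.005 -0.101  0.009] w 0.15
```

View pics/s10c.png

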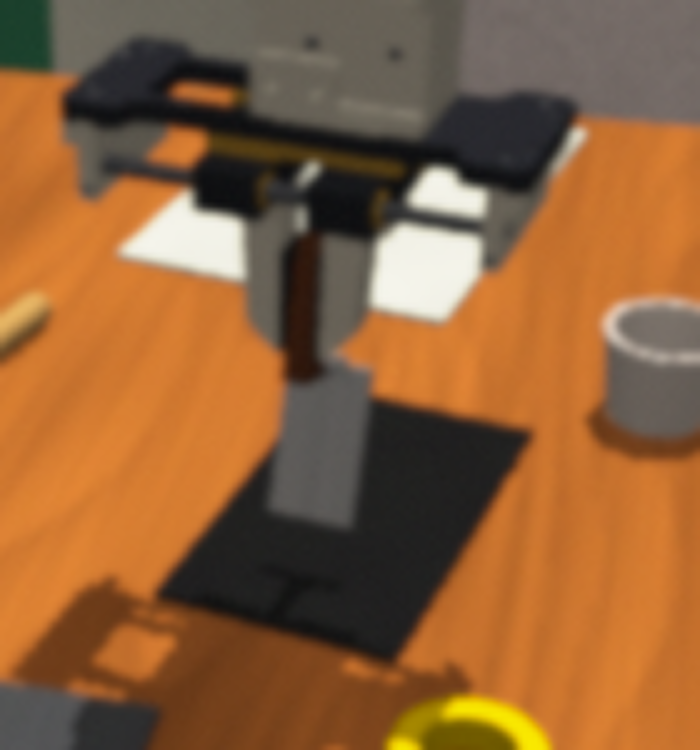

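View pics/t10c.png

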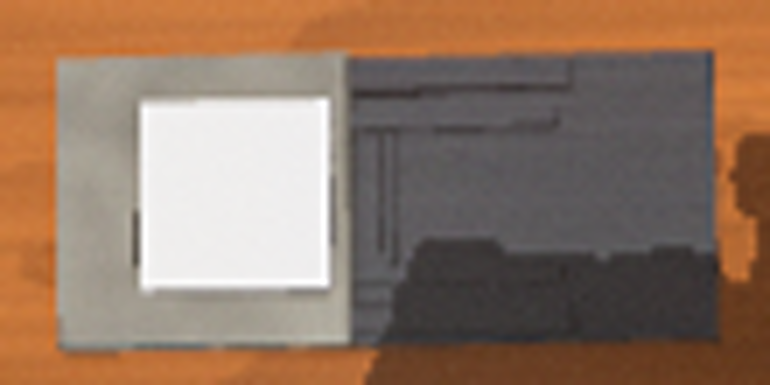

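View pics/w10.png

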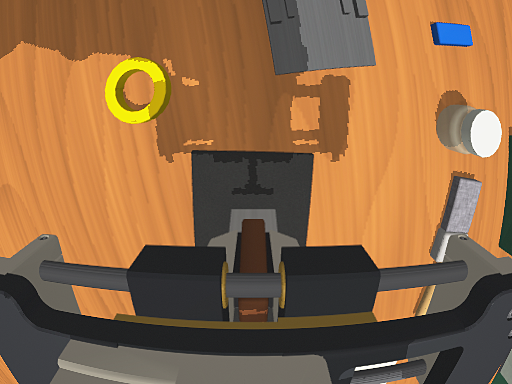

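Run:
```python
from h import *
q=arm.observe()
c=lambda u,v:(230+u/5,70+v/5)
fitpitch([('s10','tr',*c(267,514)),('s10','tl',*c(354,529)),('s10','rl',*c(372,368))],q['position'],1.4024)
tc=lambda u,v:(155+u/7,145+v/7)
P=np.array([tostand(atz('t10',*tc(u,v),.028)) for u,v in [(140,97),(329,97),(330,290),(142,290)]])*1e3;print(P.round(1),P.mean(0))
```

```text
pitch 1.306 dx,dz,dr [ 0.0018 -0.0013  0.0024] dyaw 0.007 tip [ 0.4736 -0.1682  0.0306] orig [ 0.4753 -0.1578  0.1444] rms 0.5
[[ 69.2 -34.5]
 [  4.7 -33.6]
 [  4.5  32. ]
 [ 68.4  31.2]] [36.72374995 -1.22095554]
```

The tile's centre is at about stand (37, -1) mm, flat and smooth side up. The turner is pitched about 75°, so I lower its tip onto the mat.

```bash
python3 -m crank '[[0,0,0,-0.012,0],[0,0,0,-0.014,0],[0,0,0,-0.014,0],[0,0,0,-0.012,0],[0,0,0,-0.008,0],[0,0,0,-0.006,0],[0,0,0,-0.002,0],[0,0,0,0,0]]' 12
python3 -c "
from h import *
st()"
```

```text
clock: 17.92
position: [0.4776, -0.1576, 0.1176]
ee_rot: [2.402, 2.025, -0.0]
force: [-2.5, 1.9, 10.5]
width: 0.152
t 17.917 p [ 0.4776 -0.1576  0.1176] jaw -0.1701 z [-0. -0. -1.] F [-2.53  1.86 10.52] T [ 0.288  0.945 -0.015] w 0.152
```

```bash
python3 -m crank '[[0,-0.0051,-0.0298,0,0],[0,-0.0051,-0.0298,-0.0015,0],[0,-0.0051,-0.0296,-0.0048,0],[0,-0.0049,-0.0288,-0.0078,0],[0,-0.0048,-0.0281,-0.011,0],[0,-0.0046,-0.0266,-0.0138,0],[0,0,0,0,0],[0,0,0,0,0]]' 5
python3 - <<'E'
from h import *
st(); snap('side','s11');crop('s11','s11c',230,70,370,220,5)
E
```

```text
clock: 18.58
position: [0.4651, -0.2276, 0.1009]
ee_rot: [-2.403, -2.022, 0.001]
force: [-0.5, 0.3, -0.8]
width: 0.149
t 18.583 p [ 0.4651 -0.2276  0.1009] jaw -0.1721 z [-0.001  0.    -1.   ] F [-0.47  0.32 -0.79] T [ 0.006 -0.111  0.076] w 0.149
```

View pics/s11c.png

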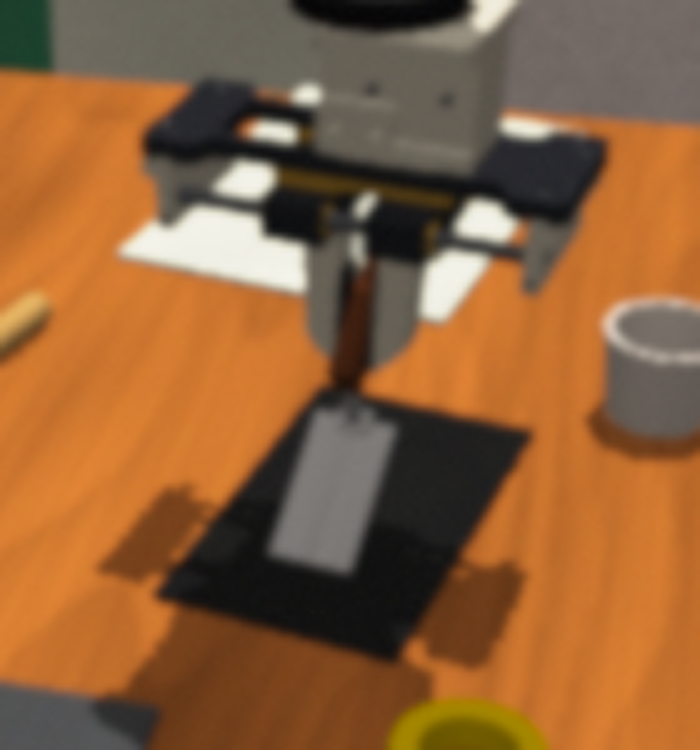

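Run:
```python
from h import *
q=arm.observe()
c=lambda u,v:(230+u/5,70+v/5)
fitpitch([('s11','tr',*c(268,556)),('s11','tl',*c(352,576)),('s11','rl',*c(399,430)),('s11','rr',*c(314,405))],q['position'],1.3993)
```

```text
pitch 0.725 dx,dz,dr [ 0.0022 -0.0014  0.0016] dyaw 0.0 tip [ 4.731e-01 -1.729e-01 -2.000e-04] orig [ 0.464  -0.2258  0.1006] rms 0.53
```

```bash
python3 -m crank '[[0,-0.0043,-0.0251,-0.0165,0],[0,-0.004,-0.0232,-0.0193,0],[0,-0.0036,-0.0212,-0.0215,0],[0,-0.0032,-0.019,-0.0235,0],[0,-0.0024,-0.0138,-0.0213,0],[0,-0.0016,-0.0096,-0.0178,0],[0,-0.0011,-0.0064,-0.0137,0],[0,-0.0007,-0.0039,-0.0093,0]]' 5
python3 -m crank '[[0,0,0,0,0],[0,0,0,0,0],[0,0,0,0,0],[0,0,0,-0.001,0],[0,0,0,-0.001,0],[0,0,0,0,0],[0,0,0,0,0],[0,0,0,0,0]]' 5
python3 - <<'E'
from h import *
st(); snap('side','s12');crop('s12','s12c',230,90,370,220,5)
E
```

```text
clock: 19.3
position: [0.457, -0.2763, 0.0435]
ee_rot: [-2.402, -2.024, 0.001]
force: [-1.0, -3.0, 4.6]
width: 0.152
clock: 19.97
position: [0.4575, -0.2756, 0.0438]
ee_rot: [2.402, 2.025, 0.0]
force: [0.7, 1.1, 0.8]
width: 0.154
t 19.967 p [ 0.4575 -0.2756  0.0438] jaw -0.1701 z [ 0.  0. -1.] F [0.68 1.09 0.83] T [ 0.238 -0.109  0.052] w 0.154
```

View pics/s12c.png

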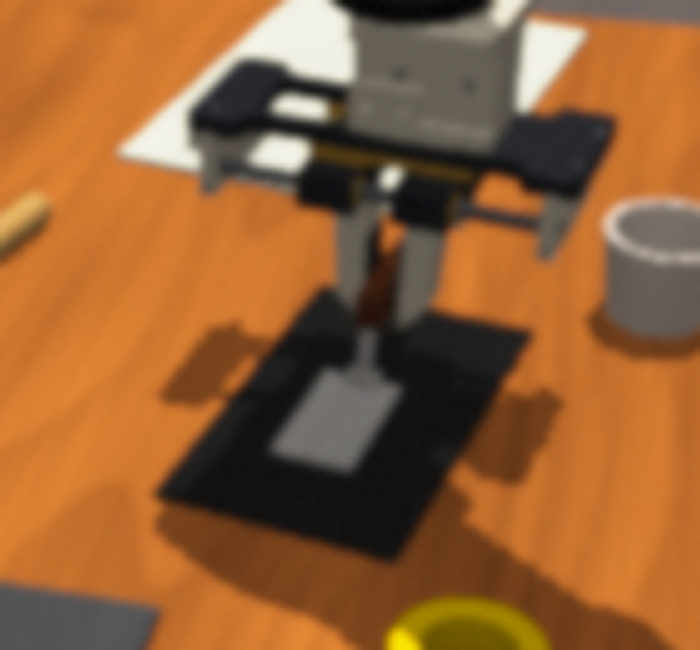

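```bash
python3 -m crank '[[0.2,0,0,0,0],[0.25,0,0,0,0],[0.35,0,0,0,0],[0.45,0,0,0,0],[0.5,0,0,0,0],[0.5,0,0,0,0],[0.5,0,0,0,0],[0.5,0,0,0,0]]' 5
python3 -m crank '[[0.5,0,0,0.015,0],[0.5,0,0,0.03,0],[0.5,0,0,0.04,0],[0.5,0,0,0.05,0],[0.5,0,0,0.06,0],[0.5,0,0,0.06,0],[0.5,0,0,0.05,0],[0.5,0,0,0.03,0]]'
python3 -m crank '[[0.5,-0.02,-0.06,0,0],[0.5,-0.03,-0.08,0,0],[0.5,-0.03,-0.08,0,0],[0.5,-0.03,-0.08,0,0],[0.5,-0.03,-0.08,0,0],[0.5,-0.02,-0.05,0,0],[0.5,0,0,0,0],[0.5,0,0,0,0]]'
python3 - <<'E'
from h import *
st(); snap('side','s13');snap('top','t13');crop('s13','s13c',230,90,370,220,5);crop('t13','t13c',275,175,385,255,7)
crop('t13','t13d',155,145,265,200,7)
E
```

```text
clock: 20.68
position: [0.4573, -0.2758, 0.0436]
ee_rot: [2.402, 2.024, 0.0]
force: [-0.4, 0.3, 0.1]
width: 0.502
clock: 21.35
position: [0.4581, -0.2761, 0.1805]
ee_rot: [2.4, 2.023, 0.002]
force: [0.5, -0.6, -0.4]
width: 0.5
clock: 22.02
position: [0.3922, -0.449, 0.1777]
ee_rot: [-2.405, -2.021, 0.0]
force: [0.3, 1.2, -0.9]
width: 0.503
t 22.017 p [ 0.3922 -0.449   0.1777] jaw -0.1733 z [-0. -0. -1.] F [ 0.31  1.22 -0.93] T [ 0.022 -0.148 -0.032] w 0.503
```

View pics/s13.png

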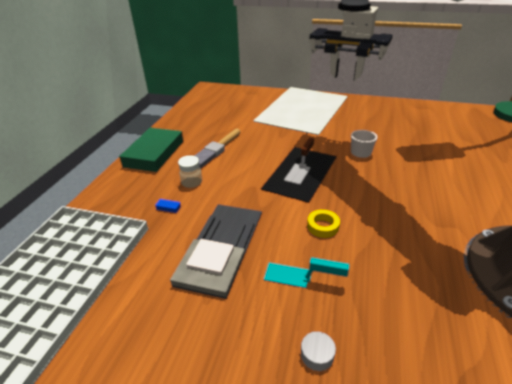

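View pics/t13c.png

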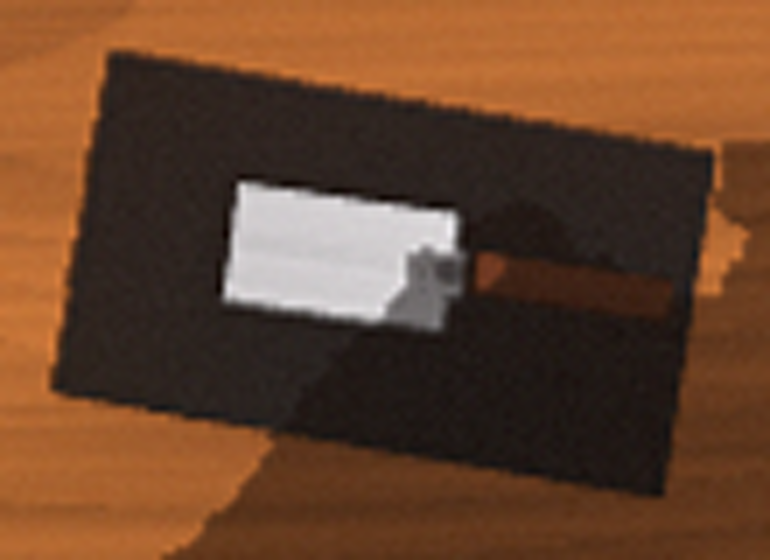

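View pics/t13.png

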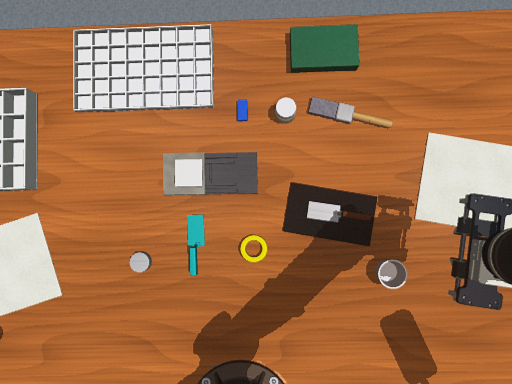

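Run:
```python
from h import *
mc=np.array([.4647,-.2226]);y=1.3766;u=np.array([np.cos(y),np.sin(y)]);v=np.array([-u[1],u[0]])
f=lambda p:((p[:2]-mc)@u*1e3).round(1).tolist(),
def m(u_,v_,z):
    p=atz('t13',275+u_/7,175+v_/7,z)[:2]-mc; return (np.array([p@u,p@v])*1e3).round(1)
print('blade tip',m((238+222)/2,(182+301)/2,.0065),'rear',m(452,270,.0065),'handle ends',m(475,272,.054),m(673,300,.054))
st(); arm.sign_off()
```

```text
blade tip [53.2 -1.1] rear [-22.5  -4.2] handle ends [-22.2  -3.2] [-86.1  -5. ]
t 22.117 p [ 0.3939 -0.4467  0.1778] jaw -0.1693 z [ 0.     0.001 -1.   ] F [0.19 1.32 0.33] T [ 0.019 -0.103  0.034] w 0.5
the job is handed in; nothing more can be done
```

I flipped the tile onto the shelf and laid the turner back on its mat, then handed the job in at about 22 s of the 67 allowed. No verdict is reported back.

- **Lift:** I gripped the wooden-handled turner and raised it about 40 mm off the mat.
- **Stop bar:** Creeping in under the tile at about 5 mm/s, the blade met the bar near 17.5 mm before the step. The wrist read 4.7 N.
- **Tip-up:** I loosened the grip to 4 N so the handle could pivot in the pads, then swung it in a brisk arc about the blade tip (about 1.7 rad/s commanded). The tile stood at about 70°. I lifted the turner and pushed with its tip to take the tile over the step.
- **Laying back:** I set the tip on the mat and drew the handle back until the blade lay flat, then released it.

The last pictures show:

- **Tile:** flat on the shelf, smooth face up, centre about 37 mm past the step and 1 mm off the centre line.
- **Turner:** blade flat and pointing along the mat, handle centre about 54 mm behind the mat's centre, tip about 53 mm past it.
- **Other things:** none visibly moved, and the gripper is clear.

- **Disagreement:** The top and wrist cameras differed by about 2 mm on the blade's sideways position in the bay. I split the difference, and the blade went in without touching.
- **Not measured directly:** I saw the tip-up only before and after, so the turner's actual speed while it pushed the tile is inferred from the commanded arc. Forces were read only at the end of each move. The highest was 10.5 N, when the tip was set on the mat.

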